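# Clamp a lock barrel in the bench thickness gauge with its ratchet

### The job

Measure the brass lock barrel from the exhibit tray (the tall one with the flange round its foot): stand it flange down in the round nest of the thickness gauge's carriage, push the carriage fully home under the spindle, then turn the ratchet cap on top of the gauge clockwise until it slips, so that the barrel is left clamped. Stop as soon as the slip is felt, within a twelfth of a turn (30 degrees) of slipping; tighten only by the ratchet cap, not by the thimble below it, and leave the other things alone.

Things in the scene. Friction and masses are not known exactly. Their poses are not given: they have to be found in the camera images.
- barrel_mid (a point): centre (half-way up, 23 mm above its foot) of the loose brass lock barrel: upright cylinder 20 mm diameter and 46 mm high in all, with a flange of 26 mm diameter and 5 mm height round its foot; about 0.1 kg. It stands in one of three places along the tray. z is its own axis, up
- barrel: the same lock barrel; origin at the centre of its foot
- tray: fixed white tray for exhibits, 220 mm along its x, 130 mm along its y, walls 10 mm high and 4 mm thick, floor about 4 mm above the table; origin under its centre. The exhibits stand on its x centre line 65 mm apart (a few mm either way), so it is best to close the fingers along the tray's y
- gauge: fixed bench thickness gauge: base plate 250 x 90 mm, 12 mm high; grey column at its rear (+x); grey head block 50 mm wide, 82 to 112 mm above the table, front face 25 mm before (-x) the spindle axis. Origin on the table under the vertical spindle axis, x from front to column. The 12 mm spindle under the head ends at an ungiven height, 2 to 10 mm above the barrel's top when that is home
- carriage: aluminium carriage that slides 90 mm along the gauge's +x, from the loading place in front of the head to a rigid stop where its nest is exactly under the spindle; it starts 0 to 15 mm in from the loading place. Friction about 2 N. Origin below the nest; x as the gauge's x
- nest (a point): centre of the nest's floor on the carriage, 20 mm above the table: a round recess of 31 mm diameter with a rim 6 mm high and 4 mm thick; the barrel's flange drops into it. Fully home it lies on the spindle axis (x = 0 in the gauge's frame)
- post_top (a point): centre of the top of the carriage's push post, 60 mm in front (-x) of the nest: an upright plate 10 mm thick along x, 30 mm wide along y, its top 54 mm above the table and its foot 20 mm above the table
- ratchet_mid (a point): centre, half-way up, of the steel ratchet cap on top of the gauge: knurled upright cylinder of 28 mm diameter and 28 mm height (136 to 164 mm above the table), on the spindle axis. Turned clockwise it carries the thimble along until the spindle meets the barrel; then the torque rises to about 0.28 N m, at which it slips steadily, the barrel clamped with about 33 N. Grip it with 25 N or more
- thimble: steel thimble just below the ratchet cap, 40 mm diameter, 22 mm high; origin at the centre of its underside, 112 mm above the table. Cap and thimble turn together about the vertical spindle axis without rising; clockwise (from above) lowers the spindle 25 mm a turn, against about 0.15 N m; 0.5 to 2.5 rad bring it onto the barrel. It stays where it is left, so the cap may be let go and regrasped
- ratchet (a joint): angle by which the ratchet cap has slipped on the thimble, rad; 0 at the start, grows clockwise as it slips, and does not change while the thimble turns with the cap
- bush: bystander: a short plain brass bush, 26 mm diameter, 22 mm high, standing in the tray; origin under its centre
- collar: bystander: a flat brass ring, 32 mm outside, 12 mm high, lying in the tray; origin under its centre
- jar: bystander: screw-top glass jar, 52 mm diameter, 70 mm high, right of the gauge; origin under its centre
- loupe: bystander: black stand magnifier, 40 mm diameter, 34 mm high, right front; origin under its centre
- lightgun: bystander: hand-held forensic lamp, a 135 mm long dark box with a square head, right of the gauge; origin under its centre

How it is judged:
On the way, in this order (a step that is already met when the one before it is completed fails the run):
1. the barrel stands in the carriage's nest, let go (horizontal distance between barrel_mid and nest below 0.005 m and z of barrel_mid in the frame of nest below 0.0255 m and angle between barrel_mid's own z axis and vertical below 0.08 rad and contact force between the fingers and barrel below 0.1 N), for 0.2 s.
2. the carriage is home under the spindle with the barrel in its nest (horizontal distance between barrel_mid and nest below 0.005 m and z of barrel_mid in the frame of nest below 0.0255 m and angle between barrel_mid's own z axis and vertical below 0.08 rad and horizontal distance between nest and ratchet_mid below 0.003 m), for 0.2 s.
3. the ratchet has slipped with the barrel clamped (all of step 2 and value of joint ratchet above 0.05 rad and contact force between barrel and carriage above 20 N), for 0.2 s.
At the end, for the whole second after the job is handed in: the barrel stands upright (within 0.08 rad) in the nest (centred within 5 mm, its flange on the floor), the nest is within 3 mm of the spindle axis, the ratchet has slipped between 0.05 and 0.6 rad in all, and the spindle still clamps the barrel at rest (more than 15 N on the carriage) (all of step 2 and value of joint ratchet between 0.05 and 0.6 rad and contact force between barrel and carriage above 15 N and linear speed of barrel below 0.01 m/s); the robot touches nothing.
It fails at once if the barrel is squeezed by more than 55 N under the spindle (horizontal distance between nest and ratchet_mid below 0.003 m and contact force between barrel and carriage above 55 N).
It fails at once if the ratchet is run on slipping by more than 0.6 rad (value of joint ratchet above 0.6 rad).
It fails at once if the thimble is gripped or pressed in place of the ratchet cap (contact force between the fingers and thimble_c0 above 15 N).
It fails at once if another loose thing is disturbed (moved more than 25 mm) (distance of any of bush, collar, jar, loupe, lightgun from where it was at the start of the episode above 0.025 m).
It also fails if it takes over 72 s, if anything falls off the work surface, if the arm or the gripper's body presses on something with over 40 N, if the wrist force passes 120 N, or if a joint passes its speed limit or range.

### The arm

A 6-joint arm with a two-finger parallel gripper is mounted at the origin on the work surface. World frame = base frame: x ahead of the robot, y to its left, z up, the work surface at z = 0. Lengths are in m, angles in rad, forces in N, time in s.
With the tool pointing down it reaches from about 0.275 to 0.725 m from the base axis. Payload 5.6 kg.
Tool frame: the origin (TCP) lies between the finger pads; the fingertips stand 14 mm ahead of it and the grasp point (between the pads) lies 5 mm behind it; z points along the fingers, y is the line along which they close (so a half turn about z gives the same grasp; the last joint's range is limited). The gripper opens to 85 mm and grips with 20 to 120 N. Pads are 22 mm wide; open, the fingers measure 114 mm over their backs; the gripper's body (76 mm by 85 mm) begins 54 mm behind the grasp point. The pads swing forward as they close: fully open they stand 13 mm farther back than shut.
Start: joints at [-0.818, 0.255, 0.108, 0, -1.424, -0.285], TCP at [0.248, -0.491, 0.245] pointing down, gripper open.
Joint ranges: [-2.95, 2.95], [-1.21, 1.97], [-1.09, 1.5], [-2.87, 1.71], [-2.94, -0.07], [-3.05, 3.05]. Speed limits (rad/s): [2.57, 2.57, 3.14, 3.14, 3.14, 3.14].

### API

Orientations are given as a rotation vector (axis times angle).
In Python, from workcell import * gives the robot as it stands. The module is installed in compiled form; this text tells all that it offers.
- The arm moves only by the tool servo_tool, never from a script. Its argument "motion" is a list of rows, each an object of numbers: "claw": the opening, from -1 (shut) to 1 (fully open); "tx", "ty", "tz": the shift along the tool's x, y, z in cm; "ax", "ay", "az": the turn, a rotation vector about the tool's x, y, z in degrees. In form: [{"claw": .., "tx": .., "ty": .., "tz": .., "ax": .., "ay": .., "az": ..}, ...]. A call has 1 to 12 rows; each row is the pose to reach, as a shift and turn from the pose commanded when the call began, along the tool's axes at that moment; what a row does not reach only later rows make up. A row lasts 1/10 s, in which the tool goes at most 50 mm and 8.59 degrees, less where a joint would pass 70% of its speed; a pose out of reach is approached as far as the arm can. A call with a gripper value outside its range is refused whole. The fingers move at their own pace and stop on an object; the grip force is fixed at half the most. Time passes only in rows, so rows that repeat a pose let the fingers close. It gives the time, the measured TCP pose, the force and the opening at its end, in the units of the state.
- observe(): the state, without advancing time (a new reading comes with each control period).
- camera(name): name is "side" or "top" or "wrist"; returns a dict with "image" (384x512x3 uint8, blue, green, red), "fx", "fy", "cx", "cy" (pixels), "rvec" (rotation vector, rad) and "tvec" (3), from world to camera coordinates, as OpenCV has them; the wrist camera has in their place "hand_eye" (4x4, takes a point from camera to tool coordinates, whose origin is the TCP and whose axes are the flange's). Camera axes: x right, y down, z forward; pixel columns grow to the right and rows downward; lengths in m; the calibration is good to about 2 mm. A picture is of the moment at which its call begins: read the wrist's pose just before it. There is no depth.
- finish_job(): hands the job in, once; it reports no verdict.
The state is a dict: "clock": time; "qpos": joint angles; "joint_velocities": joint speeds; "joint_efforts": joint torques, N m; "eef_pos": TCP position; "orientation": TCP orientation; "wrist_force": force on the tool from outside, world axes, zero at the start; "wrist_torque": the same for the moment, N m; "gripper_width": finger opening in m.
Only numpy, scipy, OpenCV 4.12 (cv2) and the standard library are available. Lean on these libraries where they do the work, as an engineer would, in place of code of your own. Each camera call takes 0.05 s, during which the arm holds its last target. There are 200 camera calls.

## Working session

There is one attempt and no reset: what is moved stays moved. The work goes in short steps, Python scripts to look and compute and a tool call to move; the robot and the scene stay as the last step left them, time stands still between calls to the robot, and variables do not carry over. Pictures are saved under pics/ and viewed, on a budget of 10 in all, crops included, one or two more only if the job needs it, and the job is handed in when it is done.

Besides the shell and the picture viewer there is one more tool, called as name(argument=value, ...), one argument or row to a line, values as JSON. servo_tool: Moves the arm, as the interface text tells. Its arguments: {"type":"object","properties":{"motion":{"type":"array","items":{"type":"object","properties":{"claw":{"type":"number"},"tx":{"type":"number"},"ty":{"type":"number"},"tz":{"type":"number"},"ax":{"type":"number"},"ay":{"type":"number"},"az":{"type":"number"}}}}},"required":["motion"]}

```bash
mkdir -p pics; cat > h.py <<'E'
from workcell import *
import numpy as np, cv2
def snap(n,f):
    s=observe(); c=camera(n); cv2.imwrite('pics/'+f+'.png',c['image'])
    np.save('pics/'+f+'.npy',dict(c=c,s=s),allow_pickle=True); return c,s
def load(f):
    d=np.load('pics/'+f+'.npy',allow_pickle=True).item(); return d['c'],d['s']
def ray(c,s,u,v):
    d=np.array([(u-c['cx'])/c['fx'],(v-c['cy'])/c['fy'],1.])
    if 'hand_eye' in c:
        T=np.eye(4);T[:3,:3]=cv2.Rodrigues(np.array(s['orientation'],float))[0];T[:3,3]=s['eef_pos']
        M=T@np.array(c['hand_eye']); return M[:3,3],M[:3,:3]@d
    R=cv2.Rodrigues(np.array(c['rvec'],float))[0]; return -R.T@np.array(c['tvec'],float).ravel(),R.T@d
def onz(c,s,u,v,z):
    o,d=ray(c,s,u,v); return o+d*(z-o[2])/d[2]
def tool(s,p):
    R=cv2.Rodrigues(np.array(s['orientation'],float))[0]; return R.T@(np.array(p)-s['eef_pos'])*100
E
python3 - <<'E'
from h import *
a,s=snap('top','t0'); b,_=snap('side','s0')
cv2.imwrite('pics/a.png',cv2.resize(a['image'],(800,600)))
cv2.imwrite('pics/b.png',cv2.resize(b['image'],(800,600)))
print(s, {k:a[k] for k in a if k!='image'},{k:b[k] for k in b if k!='image'})
E
```

```text
{'clock': 0.0, 'qpos': array([-8.18431626e-01,  2.55757760e-01,  1.06997375e-01, -4.70158358e-04,
       -1.42394729e+00, -2.84605066e-01]), 'joint_velocities': array([ 0.00158538, -0.00173003,  0.00190855,  0.00023188,  0.00037954,
        0.00041204]), 'joint_efforts': array([ 2.22781396e-04, -3.86630881e+01,  2.37941301e+01,  5.36499068e+00,
       -6.00756757e-03, -8.07209489e-06]), 'eef_pos': array([ 0.24781832, -0.49045973,  0.24438799]), 'orientation': array([ 7.27842908e-01, -3.05555675e+00, -2.96922821e-03]), 'wrist_force': array([-0.16625476,  0.61229727, -0.37404968]), 'wrist_torque': array([-0.03090951,  0.03306866,  0.02049305]), 'gripper_width': 0.08531822380095898} {'fx': 441.9966642378168, 'fy': 441.9966642378168, 'cx': 261.68348912575794, 'cy': 190.3034795731008, 'rvec': array([ 2.18210332, -2.11801024,  0.15220719]), 'tvec': array([-0.09467691,  0.5144791 ,  1.13158443])} {'fx': 353.30735495765595, 'fy': 353.30735495765595, 'cx': 254.9456637798472, 'cy': 191.2565957838211, 'rvec': array([ 0.80771126, -2.35486108,  1.28744232]), 'tvec': array([0.31963189, 0.2967788 , 0.76583677])}
```

View pics/a.png

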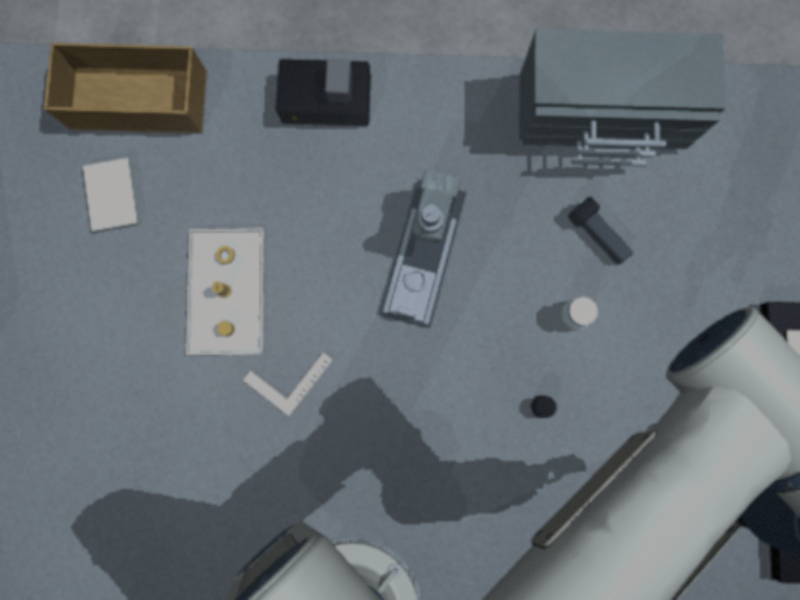

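View pics/b.png

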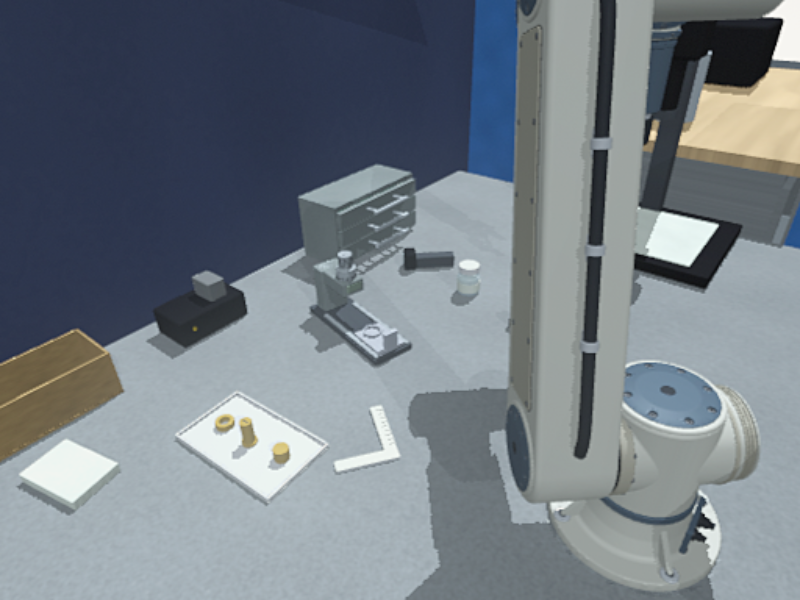

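The top view shows the barrel in the middle of the tray (~(221,289) of 800x600), the collar above and the bush below. The gauge cap is at (431,213), the nest at (414,281) and the jar at (580,312). In the side view the barrel is at (248,432).

```bash
python3 - <<'E'
from h import *
c,s=load('t0'); k=.64
P=lambda n,u,v,z: print(n,onz(c,s,u*k,v*k,z).round(4))
for z in(.04,.05): P('barrel top',216,288,z)
P('barrel foot',224,291,.008)
P('cap top',431,212,.164); P('nest rim',414,281,.026)
P('post',405,316,.054)
for q in((187,229),(264,228),(263,354),(186,355)): P('tray',*q,.01)
for q in((383,314),(430,325)): P('base front',*q,.012)
P('jar',582,312,.07)
for n in('t0','s0'):
    d,_=load(n); h=cv2.cvtColor(d['image'],cv2.COLOR_BGR2HSV)
    m=cv2.inRange(h,(12,90,60),(35,255,255)); 
    N,l,st,ce=cv2.connectedComponentsWithStats(m)
    for i in range(1,N):
        if 25<st[i,4]<600: print(n,st[i],ce[i].round(1))
E
```

```text
barrel top [0.5226 0.2462 0.04  ]
barrel top [0.5212 0.2434 0.05  ]
barrel foot [0.5225 0.2411 0.008 ]
cap top [ 0.632  -0.1092  0.164 ]
nest rim [ 0.547  -0.0872  0.026 ]
post [ 0.4831 -0.0738  0.054 ]
tray [0.6298 0.3125 0.01  ]
tray [0.6357 0.178  0.01  ]
tray [0.4156 0.1668 0.01  ]
tray [0.41   0.2979 0.01  ]
base front [ 0.4902 -0.0357  0.012 ]
base front [ 0.4736 -0.117   0.012 ]
jar [ 0.4966 -0.3634  0.07  ]
t0 [139 158  10  10  43] [143.6 162.4]
t0 [136 181  11   9  47] [140.8 184.2]
t0 [140 206   9   8  59] [143.7 209.7]
s0 [138 266  12   8  52] [143.2 269.7]
s0 [154 267   7   6  27] [156.9 269.8]
s0 [175 284  10   7  58] [179.1 287.1]
```

```bash
cat >> h.py <<'E'
def yaw(s):
    R=cv2.Rodrigues(np.array(s['orientation'],float))[0]; return np.degrees(np.arctan2(R[1,1],R[0,1]))
def go(x,y,z,yw):
    s=observe(); t=tool(s,[x,y,z]); a=-((yw-yaw(s)+90)%180-90)
    print('t %.1f clk; pos'%s['clock'],s['eef_pos'].round(4),'yaw %.1f'%yaw(s),'q',s['qpos'].round(2),'F',s['wrist_force'].round(1),'M',s['wrist_torque'].round(2),'w %.4f'%s['gripper_width'],'-> t',t.round(2),'az %.1f'%a)
E
python3 - <<'E'
from h import *
go(.51,.243,.2,93.3)
print(camera('wrist')['hand_eye'].round(3))
E
```

```text
t 0.1 clk; pos [ 0.2478 -0.4905  0.2445] yaw 116.8 q [-0.82  0.26  0.11 -0.   -1.42 -0.28] F [-0.2 -0.4 -0.6] M [-0.02  0.03 -0.02] w 0.0855 -> t [-56.47  53.64   4.53] az 23.5
[[-0.001 -0.948 -0.317  0.082]
 [ 1.    -0.001 -0.001  0.002]
 [ 0.001 -0.317  0.948 -0.128]
 [ 0.     0.     0.     1.   ]]
```

servo_tool(
  motion=[
    {"tx":-56.5,"ty":53.6,"tz":4.5,"az":23.5,"claw":1},
    {"tx":-56.5,"ty":53.6,"tz":4.5,"az":23.5,"claw":1},
    {"tx":-56.5,"ty":53.6,"tz":4.5,"az":23.5,"claw":1},
    {"tx":-56.5,"ty":53.6,"tz":4.5,"az":23.5,"claw":1},
    {"tx":-56.5,"ty":53.6,"tz":4.5,"az":23.5,"claw":1},
    {"tx":-56.5,"ty":53.6,"tz":4.5,"az":23.5,"claw":1},
    {"tx":-56.5,"ty":53.6,"tz":4.5,"az":23.5,"claw":1},
    {"tx":-56.5,"ty":53.6,"tz":4.5,"az":23.5,"claw":1},
    {"tx":-56.5,"ty":53.6,"tz":4.5,"az":23.5,"claw":1},
    {"tx":-56.5,"ty":53.6,"tz":4.5,"az":23.5,"claw":1},
    {"tx":-56.5,"ty":53.6,"tz":4.5,"az":23.5,"claw":1},
    {"tx":-56.5,"ty":53.6,"tz":4.5,"az":23.5,"claw":1},
  ],
)

```text
invalid input at $.motion[0]: expected keys claw, tx, ty, tz, ax, ay, az
```

```bash
python3 - <<'E'
from h import *
go(.51,.243,.2,93.3)
E
```

```text
t 0.1 clk; pos [ 0.2479 -0.4906  0.2446] yaw 116.8 q [-0.82  0.26  0.11 -0.   -1.42 -0.28] F [ 0.1 -0.3 -0.2] M [ 0.01 -0.03 -0.01] w 0.0856 -> t [-56.47  53.66   4.54] az 23.5
```

All keys are needed.

servo_tool(
  motion=[
    {"claw":1,"tx":-56.5,"ty":53.6,"tz":4.5,"ax":0,"ay":0,"az":23.5},
    {"claw":1,"tx":-56.5,"ty":53.6,"tz":4.5,"ax":0,"ay":0,"az":23.5},
    {"claw":1,"tx":-56.5,"ty":53.6,"tz":4.5,"ax":0,"ay":0,"az":23.5},
    {"claw":1,"tx":-56.5,"ty":53.6,"tz":4.5,"ax":0,"ay":0,"az":23.5},
    {"claw":1,"tx":-56.5,"ty":53.6,"tz":4.5,"ax":0,"ay":0,"az":23.5},
    {"claw":1,"tx":-56.5,"ty":53.6,"tz":4.5,"ax":0,"ay":0,"az":23.5},
    {"claw":1,"tx":-56.5,"ty":53.6,"tz":4.5,"ax":0,"ay":0,"az":23.5},
    {"claw":1,"tx":-56.5,"ty":53.6,"tz":4.5,"ax":0,"ay":0,"az":23.5},
    {"claw":1,"tx":-56.5,"ty":53.6,"tz":4.5,"ax":0,"ay":0,"az":23.5},
    {"claw":1,"tx":-56.5,"ty":53.6,"tz":4.5,"ax":0,"ay":0,"az":23.5},
    {"claw":1,"tx":-56.5,"ty":53.6,"tz":4.5,"ax":0,"ay":0,"az":23.5},
    {"claw":1,"tx":-56.5,"ty":53.6,"tz":4.5,"ax":0,"ay":0,"az":23.5},
  ],
)

```text
clock: 1.35
eef_pos: [0.4454, 0.0615, 0.2116]
orientation: [-0.091, 3.14, 0.0]
wrist_force: [1.7, -0.8, 0.6]
gripper_width: 0.085
```

```bash
python3 - <<'E'
from h import *
go(.51,.243,.2,93.3)
E
```

```text
t 1.4 clk; pos [0.4454 0.0615 0.2116] yaw 93.3 q [ 0.49  0.07 -0.2   0.   -1.3  -2.  ] F [ 1.7 -0.8  0.6] M [-0.12 -0.16 -0.01] w 0.0850 -> t [-7.51 17.74  1.16] az 0.0
```

servo_tool(
  motion=[
    {"claw":1,"tx":-6.5,"ty":16.5,"tz":1.1,"ax":0,"ay":0,"az":0},
    {"claw":1,"tx":-6.5,"ty":16.5,"tz":1.1,"ax":0,"ay":0,"az":0},
    {"claw":1,"tx":-6.5,"ty":16.5,"tz":1.1,"ax":0,"ay":0,"az":0},
    {"claw":1,"tx":-6.5,"ty":16.5,"tz":1.1,"ax":0,"ay":0,"az":0},
    {"claw":1,"tx":-6.5,"ty":16.5,"tz":1.1,"ax":0,"ay":0,"az":0},
    {"claw":1,"tx":-6.5,"ty":16.5,"tz":1.1,"ax":0,"ay":0,"az":0},
    {"claw":1,"tx":-6.5,"ty":16.5,"tz":1.1,"ax":0,"ay":0,"az":0},
  ],
)

```text
clock: 2.05
eef_pos: [0.5005, 0.2271, 0.2007]
orientation: [0.09, -3.14, 0.0]
wrist_force: [0.3, 0.4, 0.1]
gripper_width: 0.0855
```

```bash
python3 - <<'E'
from h import *
go(.51,.243,.2,93.3)
c,s=snap('wrist','w1')
h=cv2.cvtColor(c['image'],cv2.COLOR_BGR2HSV); m=cv2.inRange(h,(12,90,60),(35,255,255))
N,l,st,ce=cv2.connectedComponentsWithStats(m)
for i in range(1,N):
    if st[i,4]>100: print(st[i],ce[i].round(1))
E
```

```text
t 2.0 clk; pos [0.5005 0.2271 0.2007] yaw 93.3 q [ 0.71  0.27  0.02  0.   -1.32 -2.22] F [0.3 0.4 0.1] M [ 0.03 -0.03  0.08] w 0.0855 -> t [-1.04  1.54  0.07] az -0.0
[253 122  23  23 418] [263.6 133.1]
[258 178  21  31 329] [268.1 194.6]
[254 226  24  22 298] [265.4 236.4]
```

View pics/w1.png

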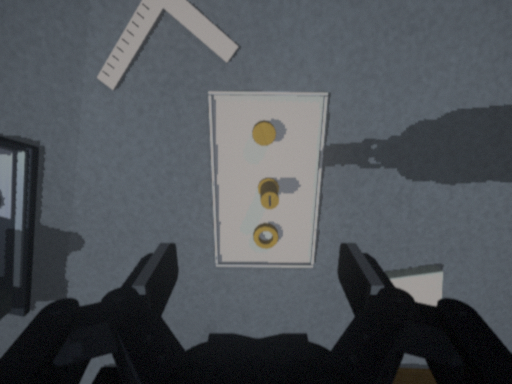

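The wrist view shows the barrel upright in the middle: its keyed top is at (270,200) and its flange at (268,186). The tray sides run nearly vertical in the image.

```bash
python3 - <<'E'
from h import *
c,s=load('w1')
print('top',onz(c,s,270,200.5,.05).round(4),'flange',onz(c,s,268,186,.008).round(4),'bush',onz(c,s,263.5,132,.026).round(4),'collar',onz(c,s,265.5,236.4,.012).round(4))
T=[onz(c,s,u,v,.014) for u,v in((210,92),(327,94),(313,265),(217,265))]
for a,b in((0,3),(1,2),(0,1),(3,2)): d=T[b]-T[a]; print(np.linalg.norm(d).round(3),np.degrees(np.arctan2(d[1],d[0])).round(1))
print(np.mean(T,0))
E
```

```text
top [0.5231 0.2426 0.05  ] flange [0.5205 0.2417 0.008 ] bush [0.4548 0.2319 0.026 ] collar [0.5859 0.2429 0.012 ]
0.212 2.6
0.21 2.7
0.124 92.3
0.125 93.2
[0.52079359 0.23988156 0.014     ]
```

servo_tool(
  motion=[
    {"claw":1,"tx":-2.2,"ty":1.4,"tz":4,"ax":0,"ay":0,"az":0},
    {"claw":1,"tx":-2.2,"ty":1.4,"tz":8,"ax":0,"ay":0,"az":0},
    {"claw":1,"tx":-2.2,"ty":1.4,"tz":10,"ax":0,"ay":0,"az":0},
    {"claw":1,"tx":-2.2,"ty":1.4,"tz":10,"ax":0,"ay":0,"az":0},
    {"claw":1,"tx":-2.2,"ty":1.4,"tz":10,"ax":0,"ay":0,"az":0},
  ],
)

```text
clock: 2.6
eef_pos: [0.5225, 0.2425, 0.1018]
orientation: [-0.09, 3.139, 0.0]
wrist_force: [-0.4, -0.5, 0.9]
gripper_width: 0.0855
```

```bash
python3 - <<'E'
from h import *
go(.522,.242,.034,92.8)
c,s=snap('wrist','w2')
h=cv2.cvtColor(c['image'],cv2.COLOR_BGR2HSV); m=cv2.inRange(h,(12,90,60),(35,255,255))
N,l,st,ce=cv2.connectedComponentsWithStats(m)
for i in range(1,N):
    if st[i,4]>100: print(st[i],ce[i].round(1))
E
```

```text
t 2.6 clk; pos [0.5225 0.2425 0.1018] yaw 93.3 q [ 0.71  0.39 -0.08  0.   -1.1  -2.22] F [-0.4 -0.5  0.9] M [-0.01 -0.06 -0.05] w 0.0855 -> t [ 0.06 -0.05  6.78] az 0.5
[230 101  35  36 975] [247.  118.5]
[241 185  29  20 211] [253.8 192.4]
[243 207  26  25 463] [255.3 218.8]
[236 250  34  32 595] [252.6 266. ]
```

View pics/w2.png

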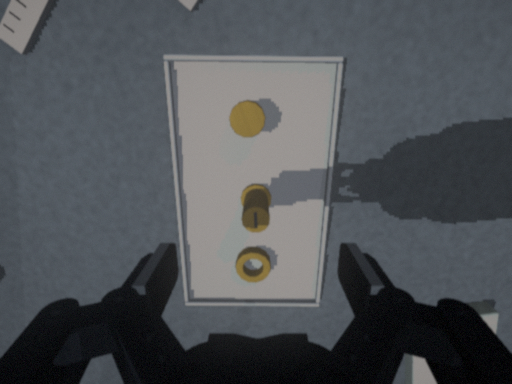

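The barrel is centred between the fingers, with its top at (256,219). I'll descend.

```bash
python3 - <<'E'
from h import *
c,s=load('w2'); print(onz(c,s,256,219,.05).round(4),onz(c,s,255.5,197,.009).round(4))
E
```

```text
[0.5222 0.2425 0.05  ] [0.5209 0.2418 0.009 ]
```

servo_tool(
  motion=[
    {"claw":1,"tx":0,"ty":0,"tz":3,"ax":0,"ay":0,"az":0.5},
    {"claw":1,"tx":0,"ty":0,"tz":5,"ax":0,"ay":0,"az":0.5},
    {"claw":1,"tx":0,"ty":0,"tz":6.8,"ax":0,"ay":0,"az":0.5},
    {"claw":1,"tx":0,"ty":0,"tz":6.8,"ax":0,"ay":0,"az":0.5},
    {"claw":-1,"tx":0,"ty":0,"tz":6.8,"ax":0,"ay":0,"az":0.5},
    {"claw":-1,"tx":0,"ty":0,"tz":6.8,"ax":0,"ay":0,"az":0.5},
    {"claw":-1,"tx":0,"ty":0,"tz":6.8,"ax":0,"ay":0,"az":0.5},
    {"claw":-1,"tx":0,"ty":0,"tz":6.8,"ax":0,"ay":0,"az":0.5},
    {"claw":-1,"tx":0,"ty":0,"tz":6.8,"ax":0,"ay":0,"az":0.5},
    {"claw":-1,"tx":0,"ty":0,"tz":6.8,"ax":0,"ay":0,"az":0.5},
    {"claw":-1,"tx":0,"ty":0,"tz":6.8,"ax":0,"ay":0,"az":0.5},
    {"claw":-1,"tx":0,"ty":0,"tz":6.8,"ax":0,"ay":0,"az":0.5},
  ],
)

```text
clock: 3.85
eef_pos: [0.5224, 0.2432, 0.0335]
orientation: [-0.077, 3.139, 0.001]
wrist_force: [-1.7, -0.6, 5.9]
gripper_width: 0.0179
```

servo_tool(
  motion=[
    {"claw":-1,"tx":0,"ty":0,"tz":-3,"ax":0,"ay":0,"az":0},
    {"claw":-1,"tx":0,"ty":0,"tz":-8,"ax":0,"ay":0,"az":0},
    {"claw":-1,"tx":0,"ty":0,"tz":-13,"ax":0,"ay":0,"az":0},
    {"claw":-1,"tx":0,"ty":0,"tz":-18,"ax":0,"ay":0,"az":0},
    {"claw":-1,"tx":0,"ty":0,"tz":-18,"ax":0,"ay":0,"az":0},
    {"claw":-1,"tx":0,"ty":0,"tz":-18,"ax":0,"ay":0,"az":0},
  ],
)

```text
clock: 4.45
eef_pos: [0.5219, 0.2435, 0.2132]
orientation: [-0.077, 3.14, 0.003]
wrist_force: [-0.9, -0.1, -3.4]
gripper_width: 0.0183
```

```bash
python3 - <<'E'
from h import *
go(.56,-.03,.215,77)
E
```

```text
t 4.5 clk; pos [0.5219 0.2435 0.2132] yaw 92.8 q [ 0.71  0.32  0.11 -0.   -1.36 -2.23] F [-0.9 -0.1 -3.4] M [-0.    0.09  0.  ] w 0.0183 -> t [ -2.47 -27.5   -0.23] az 15.8
```

servo_tool(
  motion=[
    {"claw":-1,"tx":-0.5,"ty":-5,"tz":0,"ax":0,"ay":0,"az":3},
    {"claw":-1,"tx":-1,"ty":-10,"tz":0,"ax":0,"ay":0,"az":6},
    {"claw":-1,"tx":-1.5,"ty":-15,"tz":0,"ax":0,"ay":0,"az":9},
    {"claw":-1,"tx":-2,"ty":-20,"tz":0,"ax":0,"ay":0,"az":12},
    {"claw":-1,"tx":-2.5,"ty":-25,"tz":0,"ax":0,"ay":0,"az":15},
    {"claw":-1,"tx":-2.5,"ty":-27.5,"tz":0,"ax":0,"ay":0,"az":15.8},
    {"claw":-1,"tx":-2.5,"ty":-27.5,"tz":0,"ax":0,"ay":0,"az":15.8},
    {"claw":-1,"tx":-2.5,"ty":-27.5,"tz":0,"ax":0,"ay":0,"az":15.8},
    {"claw":-1,"tx":-2.5,"ty":-27.5,"tz":0,"ax":0,"ay":0,"az":15.8},
    {"claw":-1,"tx":-2.5,"ty":-27.5,"tz":0,"ax":0,"ay":0,"az":15.8},
  ],
)

```text
clock: 5.45
eef_pos: [0.56, -0.0294, 0.212]
orientation: [-0.353, -3.121, 0.0]
wrist_force: [-0.5, 0.0, -1.3]
gripper_width: 0.0186
```

```bash
python3 - <<'E'
from h import *
go(.547,-.087,.1,77)
c,s=snap('wrist','w3')
E
```

```text
t 5.5 clk; pos [ 0.56   -0.0294  0.212 ] yaw 77.1 q [ 0.23  0.29  0.07 -0.   -1.35 -2.02] F [-0.5  0.  -1.3] M [ 0.05  0.01 -0.02] w 0.0186 -> t [-0.03 -5.9  11.2 ] az 0.1
```

View pics/w3.png

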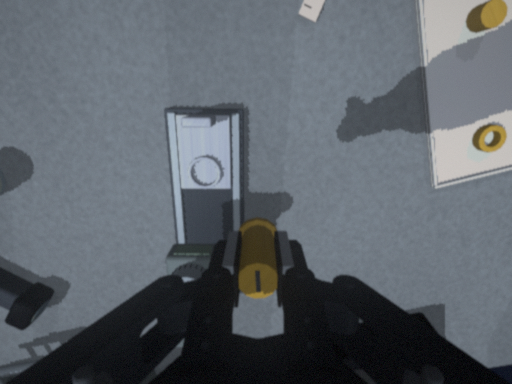

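The nest rim circle is at about (207,171) and the post top at (200,122). The barrel is held upright between the fingers, with its top at (257,283).

```bash
python3 - <<'E'
from h import *
c,s=load('w3'); z=s['eef_pos'][2]
g=cv2.cvtColor(c['image'],cv2.COLOR_BGR2GRAY)[140:200,175:240]
g=cv2.resize(g,None,fx=6,fy=6,interpolation=cv2.INTER_CUBIC)
H=cv2.HoughCircles(g,cv2.HOUGH_GRADIENT,1,20,param1=80,param2=20,minRadius=60,maxRadius=130)
for h in H[0][:5]:
    u,v=(h[0]+.5)/6+174.5,(h[1]+.5)/6+139.5; print((u,v,h[2]/6),onz(c,s,u,v,.026).round(4))
print('approx',onz(c,s,207.5,171,.026).round(4))
print('post',onz(c,s,200,121,.054).round(4))
print('barrel top rel',tool(s,onz(c,s,257,284,z+.0165)).round(2),'flange',tool(s,onz(c,s,257,231,z-.027)).round(2))
L=[onz(c,s,u,v,.012) for u,v in((166,112),(180,245),(244,108),(241,215))]
for a,b in((0,1),(2,3)): d=L[b]-L[a]; print('edge',np.degrees(np.arctan2(d[1],d[0])).round(1))
m=cv2.inRange(c['image'],(120,120,120),(255,255,255))[100:195,160:250]
cv2.imwrite('pics/crop.png',cv2.resize(c['image'][95:265,150:300],(750,850))[:600])
E
```

```text
Traceback (most recent call last):
TypeError: 'NoneType' object is not subscriptable
```

```bash
python3 - <<'E'
from h import *
c,s=load('w3'); z=s['eef_pos'][2]
print('approx',onz(c,s,207.5,171,.026).round(4))
print('post',onz(c,s,200,121,.054).round(4))
print('barrel top rel',tool(s,onz(c,s,257,284,z+.0165)).round(2),'flange',tool(s,onz(c,s,257,231,z-.027)).round(2))
L=[onz(c,s,u,v,.012) for u,v in((166,112),(180,245),(244,108),(241,215))]
for a,b in((0,1),(2,3)): d=L[b]-L[a]; print('edge',np.degrees(np.arctan2(d[1],d[0])).round(1))
cv2.imwrite('pics/crop.png',cv2.resize(c['image'][100:200,150:270],(720,600),interpolation=cv2.INTER_CUBIC))
E
```

```text
approx [ 0.5472 -0.0849  0.026 ]
post [ 0.4903 -0.0712  0.054 ]
barrel top rel [-0.15  0.05 -1.65] flange [0.4  0.04 2.7 ]
edge -12.6
edge -15.5
```

View pics/crop.png

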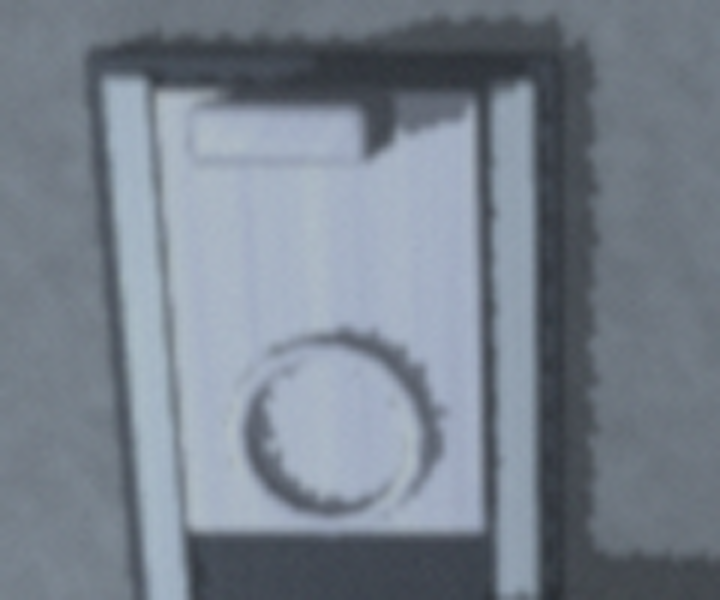

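```bash
python3 - <<'E'
from h import *
c,s=load('w3')
n=onz(c,s,205.4,171,.026); p=onz(c,s,196.6,122,.054); print(n.round(4),p.round(4),np.linalg.norm((n-p)[:2]), np.degrees(np.arctan2(*(n-p)[1::-1])))
print(np.linalg.norm(onz(c,s,150+238/6,171,.026)-onz(c,s,150+427/6,171,.026)))
go(n[0],n[1],.095,76.5)
E
```

```text
[ 0.5467 -0.0873  0.026 ] [ 0.4905 -0.0747  0.054 ] 0.05761806146224375 -12.570408211388623
0.03632177667275953
t 5.5 clk; pos [ 0.5602 -0.0294  0.2122] yaw 77.1 q [ 0.23  0.29  0.07 -0.   -1.35 -2.02] F [-0.6  0.  -1.2] M [0.04 0.05 0.08] w 0.0180 -> t [ 1.000e-02 -5.940e+00  1.172e+01] az 0.6
```

servo_tool(
  motion=[
    {"claw":-1,"tx":0.1,"ty":-4,"tz":0,"ax":0,"ay":0,"az":0.5},
    {"claw":-1,"tx":0.1,"ty":-6,"tz":3,"ax":0,"ay":0,"az":0.5},
    {"claw":-1,"tx":0.1,"ty":-6,"tz":7,"ax":0,"ay":0,"az":0.5},
    {"claw":-1,"tx":0.1,"ty":-6,"tz":11.7,"ax":0,"ay":0,"az":0.5},
    {"claw":-1,"tx":0.1,"ty":-6,"tz":11.7,"ax":0,"ay":0,"az":0.5},
    {"claw":-1,"tx":0.1,"ty":-6,"tz":11.7,"ax":0,"ay":0,"az":0.5},
    {"claw":-1,"tx":0.1,"ty":-6,"tz":11.7,"ax":0,"ay":0,"az":0.5},
  ],
)

```text
clock: 6.2
eef_pos: [0.548, -0.0883, 0.0985]
orientation: [0.366, 3.115, 0.0]
wrist_force: [0.5, 0.7, -0.1]
gripper_width: 0.0184
```

```bash
python3 - <<'E'
from h import *
go(.5467,-.0873,.05,76.5)
c,s=snap('wrist','w4')
cv2.imwrite('pics/w4c.png',cv2.resize(c['image'][130:310,150:370],(733,600),interpolation=cv2.INTER_CUBIC))
E
```

```text
t 6.2 clk; pos [ 0.548  -0.0883  0.0985] yaw 76.6 q [ 0.12  0.35 -0.15  0.   -1.07 -1.93] F [ 0.5  0.7 -0.1] M [-0.    0.01 -0.01] w 0.0184 -> t [0.18 0.07 4.85] az 0.1
```

View pics/w4c.png

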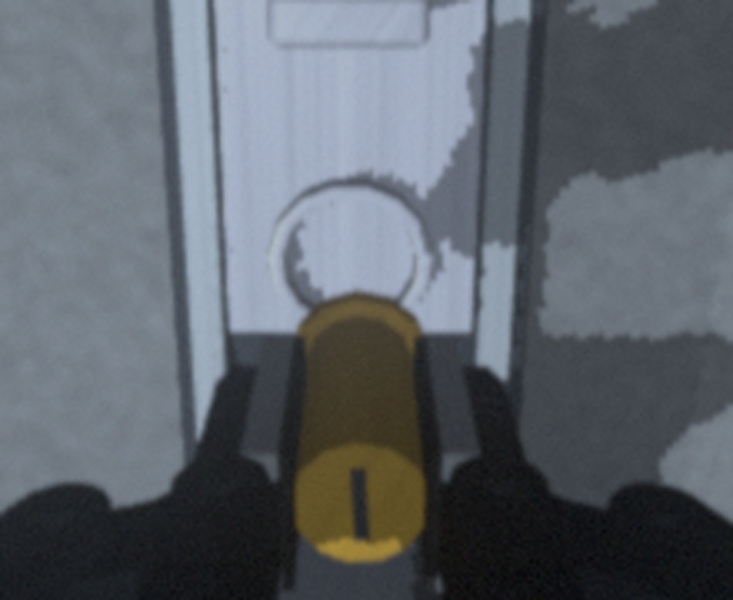

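The rim is unobstructed, with centre about (352,260) in the crop. The held barrel's flange front edge is at (360,293) and the barrel is upright. I'll compute the relative offset.

```bash
python3 - <<'E'
from h import *
c,s=load('w4'); k=220/733
q=lambda u,v,z: tool(s,onz(c,s,150+u*k,130+v*k,z))
z=s['eef_pos'][2]
for n,a in dict(left=(272,255),right=(432,255),far=(352,180),rimc=(352,260)).items(): print(n,q(*a,.026).round(2))
print('post top',q(348,20,.054).round(2),onz(c,s,150+348*k,130+24*k,.054).round(4))
f=q(360,293,z-.0295); print('flange centre',(f-[1.3,0,0]).round(2)); print('L/R',q(300,330,z-.027).round(2),q(420,330,z-.027).round(2))
print('top c',q(360,503,z+.0165).round(2))
E
```

```text
left [ 0.17 -1.91  7.25]
right [0.17 1.77 7.25]
far [ 1.98 -0.06  7.24]
rimc [ 0.04 -0.07  7.25]
post top [ 5.93 -0.1   4.42] [ 0.4911 -0.0758  0.054 ]
flange centre [-0.14  0.11  2.94]
L/R [ 0.54 -0.99  2.7 ] [0.54 1.21 2.7 ]
top c [ 0.02  0.1  -1.65]
```

servo_tool(
  motion=[
    {"claw":-1,"tx":0.1,"ty":-0.14,"tz":0,"ax":0,"ay":0,"az":0},
    {"claw":-1,"tx":0.1,"ty":-0.14,"tz":1.5,"ax":0,"ay":0,"az":0},
    {"claw":-1,"tx":0.1,"ty":-0.14,"tz":3,"ax":0,"ay":0,"az":0},
    {"claw":-1,"tx":0.1,"ty":-0.14,"tz":3.6,"ax":0,"ay":0,"az":0},
    {"claw":-1,"tx":0.1,"ty":-0.14,"tz":3.6,"ax":0,"ay":0,"az":0},
    {"claw":-1,"tx":0.1,"ty":-0.14,"tz":3.6,"ax":0,"ay":0,"az":0},
  ],
)

```text
clock: 6.85
eef_pos: [0.5452, -0.0898, 0.0606]
orientation: [0.369, 3.118, -0.0]
wrist_force: [0.7, 0.4, -1.6]
gripper_width: 0.0186
```

```bash
python3 - <<'E'
from h import *
go(.5467,-.0873,.05,76.5)
c,s=snap('wrist','w5')
cv2.imwrite('pics/w5c.png',cv2.resize(c['image'][100:310,140:370],(657,600),interpolation=cv2.INTER_CUBIC))
E
```

```text
t 6.8 clk; pos [ 0.5452 -0.0898  0.0606] yaw 76.5 q [ 0.12  0.39 -0.2   0.   -0.98 -1.93] F [ 0.7  0.4 -1.6] M [ 0.   -0.01 -0.04] w 0.0186 -> t [-0.08  0.28  1.06] az 0.0
```

View pics/w5c.png

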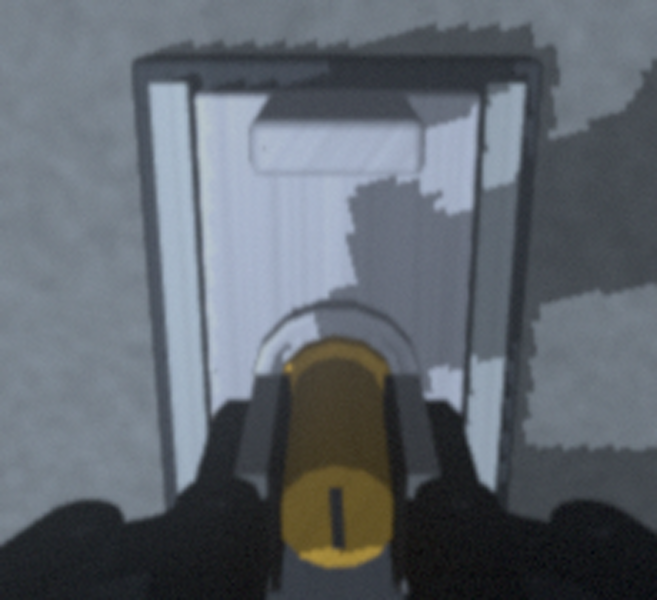

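Laterally aligned: rim centre at about column 337, flange at about 335. I'll check the front gap, which should be 6.5 mm.

```bash
python3 - <<'E'
from h import *
c,s=load('w5'); k=.35; z=s['eef_pos'][2]
q=lambda u,v,z: tool(s,onz(c,s,140+u*k,100+v*k,z)).round(2)
print('rim front',q(337,304,.026),'L/R',q(255,375,.026),q(420,375,.026),'flange front',q(336,338,z-.0295),'post',q(337,135,.054),'flangeL/R',q(281,372,z-.027),q(391,372,z-.027))
E
```

```text
rim front [1.72 0.1  3.45] L/R [ 0.   -1.74  3.46] [-0.    1.97  3.46] flange front [1.14 0.08 2.95] post [5.91 0.1  0.65] flangeL/R [ 0.46 -1.09  2.7 ] [0.46 1.26 2.7 ]
```

servo_tool(
  motion=[
    {"claw":-1,"tx":-0.04,"ty":0,"tz":0.5,"ax":0,"ay":0,"az":0},
    {"claw":-1,"tx":-0.04,"ty":0,"tz":0.9,"ax":0,"ay":0,"az":0},
    {"claw":-1,"tx":-0.04,"ty":0,"tz":1.1,"ax":0,"ay":0,"az":0},
    {"claw":-1,"tx":-0.04,"ty":0,"tz":1.1,"ax":0,"ay":0,"az":0},
    {"claw":-1,"tx":-0.04,"ty":0,"tz":1.1,"ax":0,"ay":0,"az":0},
  ],
)

```text
clock: 7.4
eef_pos: [0.546, -0.09, 0.0495]
orientation: [0.368, 3.118, -0.0]
wrist_force: [0.3, -0.8, 4.0]
gripper_width: 0.0187
```

The barrel is seated: z 49.5 mm, with a slight contact force. I'll release it.

servo_tool(
  motion=[
    {"claw":1,"tx":0,"ty":0,"tz":0,"ax":0,"ay":0,"az":0},
    {"claw":1,"tx":0,"ty":0,"tz":0,"ax":0,"ay":0,"az":0},
    {"claw":1,"tx":0,"ty":0,"tz":0,"ax":0,"ay":0,"az":0},
    {"claw":1,"tx":0,"ty":0,"tz":0,"ax":0,"ay":0,"az":0},
    {"claw":1,"tx":0,"ty":0,"tz":0,"ax":0,"ay":0,"az":0},
    {"claw":1,"tx":0,"ty":0,"tz":-4,"ax":0,"ay":0,"az":0},
    {"claw":1,"tx":0,"ty":0,"tz":-8,"ax":0,"ay":0,"az":0},
    {"claw":1,"tx":5,"ty":0,"tz":-8,"ax":0,"ay":0,"az":0},
    {"claw":-1,"tx":10,"ty":0,"tz":-8,"ax":0,"ay":0,"az":0},
    {"claw":-1,"tx":10,"ty":0,"tz":-8,"ax":0,"ay":0,"az":0},
    {"claw":-1,"tx":10,"ty":0,"tz":-8,"ax":0,"ay":0,"az":0},
  ],
)

```text
clock: 8.5
eef_pos: [0.4468, -0.0665, 0.129]
orientation: [0.368, 3.119, 0.0]
wrist_force: [0.8, -0.1, 0.7]
gripper_width: 0.0441
```

```bash
python3 - <<'E'
from h import *
go(.5467,-.0873,.05,76.5)
c,s=snap('wrist','w6')
cv2.imwrite('pics/w6.png',c['image'])
E
```

```text
t 8.5 clk; pos [ 0.4468 -0.0665  0.129 ] yaw 76.6 q [ 0.2   0.13 -0.35  0.   -1.08 -2.01] F [ 0.8 -0.1  0.7] M [ 0.   -0.04 -0.04] w 0.0441 -> t [-10.19   0.3    7.91] az 0.1
```

View pics/w6.png

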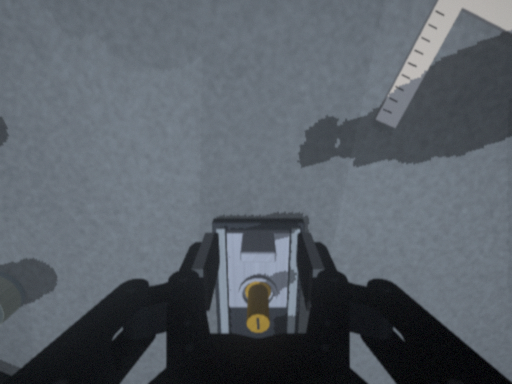

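The barrel stands in the nest, with its top at (258,322) and flange inside the rim. The fingers are in front of the post. Next I close them, lower and push.

servo_tool(
  motion=[
    {"claw":-1,"tx":0,"ty":0,"tz":0,"ax":0,"ay":0,"az":0},
    {"claw":-1,"tx":0,"ty":0,"tz":0,"ax":0,"ay":0,"az":0},
    {"claw":-1,"tx":0,"ty":0,"tz":0,"ax":0,"ay":0,"az":0},
    {"claw":-1,"tx":0,"ty":0,"tz":3,"ax":0,"ay":0,"az":0},
    {"claw":-1,"tx":0,"ty":0,"tz":6,"ax":0,"ay":0,"az":0},
    {"claw":-1,"tx":0,"ty":0,"tz":8.3,"ax":0,"ay":0,"az":0},
    {"claw":-1,"tx":0,"ty":0,"tz":8.3,"ax":0,"ay":0,"az":0},
    {"claw":-1,"tx":-1,"ty":0,"tz":8.3,"ax":0,"ay":0,"az":0},
    {"claw":-1,"tx":-2,"ty":0,"tz":8.3,"ax":0,"ay":0,"az":0},
    {"claw":-1,"tx":-2.5,"ty":0,"tz":8.3,"ax":0,"ay":0,"az":0},
    {"claw":-1,"tx":-3,"ty":0,"tz":8.3,"ax":0,"ay":0,"az":0},
    {"claw":-1,"tx":-3.5,"ty":0,"tz":8.3,"ax":0,"ay":0,"az":0},
  ],
)

```text
clock: 9.75
eef_pos: [0.4818, -0.0748, 0.0459]
orientation: [-0.37, -3.119, -0.0]
wrist_force: [-1.5, 0.4, 1.7]
gripper_width: 0.0001
```

servo_tool(
  motion=[
    {"claw":-1,"tx":-0.6,"ty":0,"tz":0,"ax":0,"ay":0,"az":0},
    {"claw":-1,"tx":-1.3,"ty":0,"tz":0,"ax":0,"ay":0,"az":0},
    {"claw":-1,"tx":-2,"ty":0,"tz":0,"ax":0,"ay":0,"az":0},
    {"claw":-1,"tx":-2.7,"ty":0,"tz":0,"ax":0,"ay":0,"az":0},
    {"claw":-1,"tx":-3.4,"ty":0,"tz":0,"ax":0,"ay":0,"az":0},
    {"claw":-1,"tx":-4.1,"ty":0,"tz":0,"ax":0,"ay":0,"az":0},
    {"claw":-1,"tx":-4.8,"ty":0,"tz":0,"ax":0,"ay":0,"az":0},
    {"claw":-1,"tx":-5.4,"ty":0,"tz":0,"ax":0,"ay":0,"az":0},
    {"claw":-1,"tx":-5.9,"ty":0,"tz":0,"ax":0,"ay":0,"az":0},
    {"claw":-1,"tx":-6.4,"ty":0,"tz":0,"ax":0,"ay":0,"az":0},
    {"claw":-1,"tx":-6.8,"ty":0,"tz":0,"ax":0,"ay":0,"az":0},
    {"claw":-1,"tx":-7.1,"ty":0,"tz":0,"ax":0,"ay":0,"az":0},
  ],
)

```text
clock: 10.95
eef_pos: [0.551, -0.0914, 0.0455]
orientation: [-0.369, -3.12, 0.0]
wrist_force: [-2.6, -1.7, 0.4]
gripper_width: -0.0001
```

servo_tool(
  motion=[
    {"claw":-1,"tx":-0.2,"ty":0,"tz":0,"ax":0,"ay":0,"az":0},
    {"claw":-1,"tx":-0.4,"ty":0,"tz":0,"ax":0,"ay":0,"az":0},
    {"claw":-1,"tx":-0.5,"ty":0,"tz":0,"ax":0,"ay":0,"az":0},
  ],
)

```text
clock: 11.25
eef_pos: [0.5556, -0.0925, 0.0455]
orientation: [-0.369, -3.12, 0.0]
wrist_force: [-2.4, -1.2, -0.5]
gripper_width: 0.0
```

servo_tool(
  motion=[
    {"claw":-1,"tx":-0.2,"ty":0,"tz":0,"ax":0,"ay":0,"az":0},
    {"claw":-1,"tx":-0.3,"ty":0,"tz":0,"ax":0,"ay":0,"az":0},
  ],
)

```text
clock: 11.45
eef_pos: [0.557, -0.0928, 0.0454]
orientation: [-0.369, -3.116, -0.0]
wrist_force: [-8.8, 2.4, 6.9]
gripper_width: -0.0001
```

servo_tool(
  motion=[
    {"claw":-1,"tx":-0.2,"ty":0,"tz":0,"ax":0,"ay":0,"az":0},
    {"claw":-1,"tx":-0.2,"ty":0,"tz":0,"ax":0,"ay":0,"az":0},
  ],
)

```text
clock: 11.65
eef_pos: [0.557, -0.0929, 0.0453]
orientation: [-0.369, -3.113, -0.001]
wrist_force: [-13.5, 5.2, 10.0]
gripper_width: -0.0002
```

The carriage has hit a rigid stop exactly where expected (TCP 0.557, -0.093 against a predicted 0.558, -0.092). Now I back off and rise, rotating the wrist counter-clockwise for clockwise range.

servo_tool(
  motion=[
    {"claw":-1,"tx":1,"ty":0,"tz":0,"ax":0,"ay":0,"az":0},
    {"claw":-1,"tx":5,"ty":0,"tz":0,"ax":0,"ay":0,"az":0},
    {"claw":1,"tx":5,"ty":0,"tz":-5,"ax":0,"ay":0,"az":0},
    {"claw":1,"tx":5,"ty":0,"tz":-10,"ax":0,"ay":0,"az":-8},
    {"claw":1,"tx":5,"ty":0,"tz":-15,"ax":0,"ay":0,"az":-16},
    {"claw":1,"tx":5,"ty":0,"tz":-19,"ax":0,"ay":0,"az":-24},
    {"claw":1,"tx":5,"ty":0,"tz":-19,"ax":0,"ay":0,"az":-32},
    {"claw":1,"tx":5,"ty":0,"tz":-19,"ax":0,"ay":0,"az":-40},
    {"claw":1,"tx":5,"ty":0,"tz":-19,"ax":0,"ay":0,"az":-48},
    {"claw":1,"tx":5,"ty":0,"tz":-19,"ax":0,"ay":0,"az":-56},
    {"claw":1,"tx":5,"ty":0,"tz":-19,"ax":0,"ay":0,"az":-64},
    {"claw":1,"tx":5,"ty":0,"tz":-19,"ax":0,"ay":0,"az":-72},
  ],
)

```text
clock: 12.85
eef_pos: [0.5127, -0.0816, 0.2361]
orientation: [-1.542, 2.734, -0.002]
wrist_force: [-0.3, 0.4, -0.0]
gripper_width: 0.0855
```

```bash
python3 - <<'E'
from h import *
go(.632,-.1092,.23,-103)
E
```

```text
t 12.8 clk; pos [ 0.5127 -0.0816  0.2361] yaw 148.9 q [ 0.14  0.19  0.01  0.   -1.38 -0.69] F [-0.3  0.4 -0. ] M [-0.02 -0.02  0.03] w 0.0855 -> t [ -3.81 -11.63   0.64] az 71.9
```

servo_tool(
  motion=[
    {"claw":1,"tx":-0.5,"ty":-2,"tz":0.2,"ax":0,"ay":0,"az":-8},
    {"claw":1,"tx":-1,"ty":-4,"tz":0.3,"ax":0,"ay":0,"az":-16},
    {"claw":1,"tx":-2,"ty":-6,"tz":0.5,"ax":0,"ay":0,"az":-24},
    {"claw":1,"tx":-3,"ty":-8,"tz":0.5,"ax":0,"ay":0,"az":-32},
    {"claw":1,"tx":-3.8,"ty":-10,"tz":0.5,"ax":0,"ay":0,"az":-40},
    {"claw":1,"tx":-3.8,"ty":-11.6,"tz":0.5,"ax":0,"ay":0,"az":-48},
    {"claw":1,"tx":-3.8,"ty":-11.6,"tz":0.5,"ax":0,"ay":0,"az":-56},
    {"claw":1,"tx":-3.8,"ty":-11.6,"tz":0.5,"ax":0,"ay":0,"az":-64},
    {"claw":1,"tx":-3.8,"ty":-11.6,"tz":0.5,"ax":0,"ay":0,"az":-72},
    {"claw":1,"tx":-3.8,"ty":-11.6,"tz":0.5,"ax":0,"ay":0,"az":-80},
    {"claw":1,"tx":-3.8,"ty":-11.6,"tz":0.5,"ax":0,"ay":0,"az":-88},
    {"claw":1,"tx":-3.8,"ty":-11.6,"tz":0.5,"ax":0,"ay":0,"az":-90},
  ],
)

```text
clock: 14.05
eef_pos: [0.6315, -0.1099, 0.231]
orientation: [-3.025, 0.845, -0.004]
wrist_force: [-0.0, -0.6, -0.4]
gripper_width: 0.0856
```

```bash
python3 - <<'E'
from h import *
c,s=snap('wrist','w7')
go(.632,-.1092,.153,-121)
E
```

```text
t 14.1 clk; pos [ 0.6315 -0.1098  0.231 ] yaw -121.3 q [ 0.07  0.44  0.34  0.   -1.47  0.95] F [ 0.1 -0.1  0.4] M [ 0.04  0.02 -0.03] w 0.0857 -> t [-0.01 -0.07  7.8 ] az -0.3
```

View pics/w7.png

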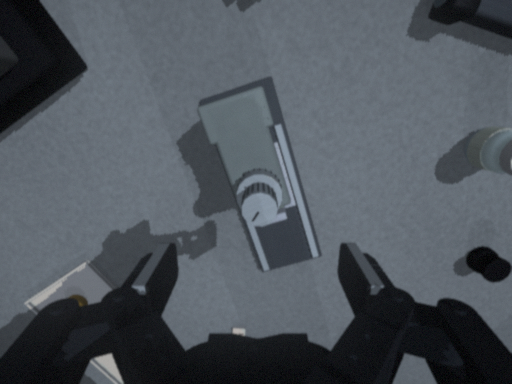

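The cap top is at (260,208), in line with the finger centre, and the carriage has slid under the head.

```bash
python3 - <<'E'
from h import *
c,s=load('w7'); p=onz(c,s,260,208.5,.164); print(p.round(4),tool(s,p).round(2)); print(onz(c,s,280,214,.054).round(4))
i=c['image'][150:280,200:330]; cv2.imwrite('pics/w7c.png',cv2.resize(i,(600,600),interpolation=cv2.INTER_CUBIC))
E
```

```text
[ 0.6308 -0.1108  0.164 ] [-0.03  0.13  6.7 ]
[ 0.5737 -0.1046  0.054 ]
```

View pics/w7c.png

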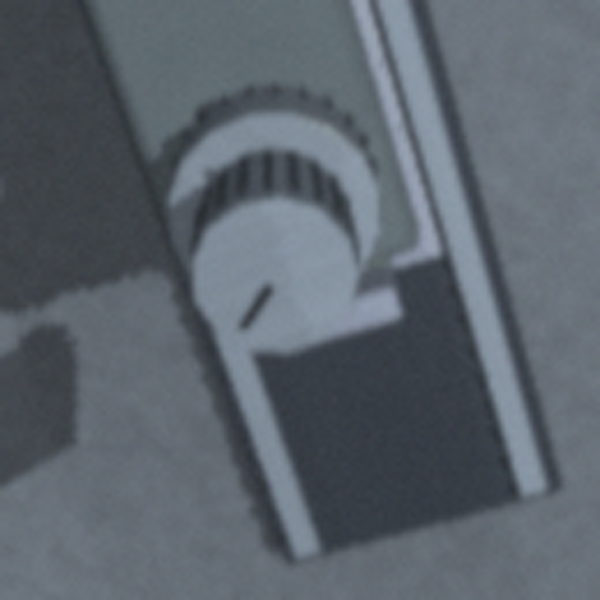

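The cap's index mark and the post's front right corner (crop (403,317)) are visible. I'll check that the corner sits at (-65,-15) mm from the axis.

```bash
python3 - <<'E'
from h import *
c,s=load('w7'); k=130/600
p=onz(c,s,200+276*k,150+274*k,.164); q=onz(c,s,200+403*k,150+317*k,.054); a=np.radians(-13.3)
d=(q-p)[:2]; print(p.round(4),tool(s,p).round(2), 'corner local', d@[np.cos(a),np.sin(a)], d@[-np.sin(a),np.cos(a)])
go(.632,-.110,.154,-121)
E
```

```text
[ 0.6302 -0.1103  0.164 ] [-0.1   0.11  6.7 ] corner local -0.06479496965635297 -0.01403424091811894
t 14.1 clk; pos [ 0.6315 -0.1098  0.231 ] yaw -121.3 q [ 0.07  0.44  0.34  0.   -1.47  0.95] F [ 0.1 -0.1  0.4] M [ 0.04  0.02 -0.03] w 0.0857 -> t [ 0.04 -0.    7.7 ] az -0.3
```

The carriage is home: corner at (-64.8,-14.0) mm. I'll lower onto the cap and close.

servo_tool(
  motion=[
    {"claw":1,"tx":-0.05,"ty":0.1,"tz":3,"ax":0,"ay":0,"az":0},
    {"claw":1,"tx":-0.05,"ty":0.1,"tz":6,"ax":0,"ay":0,"az":0},
    {"claw":1,"tx":-0.05,"ty":0.1,"tz":7.6,"ax":0,"ay":0,"az":0},
    {"claw":1,"tx":-0.05,"ty":0.1,"tz":7.6,"ax":0,"ay":0,"az":0},
    {"claw":-1,"tx":-0.05,"ty":0.1,"tz":7.6,"ax":0,"ay":0,"az":0},
    {"claw":-1,"tx":-0.05,"ty":0.1,"tz":7.6,"ax":0,"ay":0,"az":0},
    {"claw":-1,"tx":-0.05,"ty":0.1,"tz":7.6,"ax":0,"ay":0,"az":0},
    {"claw":-1,"tx":-0.05,"ty":0.1,"tz":7.6,"ax":0,"ay":0,"az":0},
    {"claw":-1,"tx":-0.05,"ty":0.1,"tz":7.6,"ax":0,"ay":0,"az":0},
    {"claw":-1,"tx":-0.05,"ty":0.1,"tz":7.6,"ax":0,"ay":0,"az":0},
    {"claw":-1,"tx":-0.05,"ty":0.1,"tz":7.6,"ax":0,"ay":0,"az":0},
  ],
)

```text
clock: 15.2
eef_pos: [0.6304, -0.1105, 0.1558]
orientation: [-3.023, 0.852, -0.004]
wrist_force: [0.1, 2.0, 5.6]
gripper_width: 0.0257
```

```bash
python3 - <<'E'
from h import *
go(.632,-.110,.154,-121)
E
```

```text
t 15.2 clk; pos [ 0.6304 -0.1105  0.1558] yaw -121.5 q [ 0.07  0.47  0.19  0.   -1.29  0.95] F [0.1 2.  5.6] M [0.81 0.19 0.02] w 0.0257 -> t [ 0.11 -0.13  0.18] az -0.5
```

servo_tool(
  motion=[
    {"claw":-1,"tx":0,"ty":0,"tz":0,"ax":0,"ay":0,"az":5},
    {"claw":-1,"tx":0,"ty":0,"tz":0,"ax":0,"ay":0,"az":10},
    {"claw":-1,"tx":0,"ty":0,"tz":0,"ax":0,"ay":0,"az":15},
    {"claw":-1,"tx":0,"ty":0,"tz":0,"ax":0,"ay":0,"az":20},
  ],
)

```text
clock: 15.6
eef_pos: [0.6305, -0.1104, 0.1558]
orientation: [-2.827, 1.368, -0.004]
wrist_force: [-0.9, 3.1, 5.8]
gripper_width: 0.0257
```

```bash
cat > r.py <<'E'
from h import *
s=observe(); print('%.2f'%s['clock'],'yaw %.1f'%yaw(s),s['eef_pos'].round(4),'q6 %.3f'%s['qpos'][5],'F',s['wrist_force'].round(1),'M',s['wrist_torque'].round(3),'eff6 %.3f'%s['joint_efforts'][5],'w %.4f'%s['gripper_width'])
E
python3 r.py
```

```text
15.60 yaw -141.7 [ 0.6305 -0.1104  0.1558] q6 0.599 F [-0.9  3.1  5.8] M [0.898 0.114 0.173] eff6 1.006 w 0.0257
```

Mz reads 0.17, which matches the free-turn drag. I'll continue in small steps, reading the torque after each.

servo_tool(
  motion=[
    {"claw":-1,"tx":0,"ty":0,"tz":0,"ax":0,"ay":0,"az":5},
    {"claw":-1,"tx":0,"ty":0,"tz":0,"ax":0,"ay":0,"az":10},
    {"claw":-1,"tx":0,"ty":0,"tz":0,"ax":0,"ay":0,"az":14},
  ],
)

```text
clock: 15.9
eef_pos: [0.6305, -0.1104, 0.1559]
orientation: [-2.639, 1.702, -0.004]
wrist_force: [-1.1, 2.3, 5.1]
gripper_width: 0.0259
```

```bash
python3 r.py
```

```text
15.90 yaw -155.6 [ 0.6305 -0.1104  0.1559] q6 0.355 F [-1.1  2.3  5.1] M [0.935 0.01  0.155] eff6 0.618 w 0.0259
```

servo_tool(
  motion=[
    {"claw":-1,"tx":0,"ty":0,"tz":0,"ax":0,"ay":0,"az":5},
    {"claw":-1,"tx":0,"ty":0,"tz":0,"ax":0,"ay":0,"az":10},
    {"claw":-1,"tx":0,"ty":0,"tz":0,"ax":0,"ay":0,"az":14},
  ],
)

```text
clock: 16.2
eef_pos: [0.6306, -0.1103, 0.1558]
orientation: [-2.411, 2.011, -0.003]
wrist_force: [0.3, 2.5, 5.2]
gripper_width: 0.026
```

```bash
python3 r.py
```

```text
16.20 yaw -169.6 [ 0.6306 -0.1103  0.1558] q6 0.110 F [0.3 2.5 5.2] M [ 0.936 -0.063  0.134] eff6 0.619 w 0.0260
```

servo_tool(
  motion=[
    {"claw":-1,"tx":0,"ty":0,"tz":0,"ax":0,"ay":0,"az":5},
    {"claw":-1,"tx":0,"ty":0,"tz":0,"ax":0,"ay":0,"az":10},
    {"claw":-1,"tx":0,"ty":0,"tz":0,"ax":0,"ay":0,"az":14},
  ],
)

```text
clock: 16.5
eef_pos: [0.6307, -0.1103, 0.1558]
orientation: [-2.148, 2.289, -0.003]
wrist_force: [1.1, 1.3, 6.5]
gripper_width: 0.0261
```

```bash
python3 r.py
```

```text
16.50 yaw 176.4 [ 0.6307 -0.1103  0.1558] q6 -0.134 F [1.1 1.3 6.5] M [ 0.959 -0.136  0.09 ] eff6 0.619 w 0.0261
```

servo_tool(
  motion=[
    {"claw":-1,"tx":0,"ty":0,"tz":0,"ax":0,"ay":0,"az":5},
    {"claw":-1,"tx":0,"ty":0,"tz":0,"ax":0,"ay":0,"az":10},
    {"claw":-1,"tx":0,"ty":0,"tz":0,"ax":0,"ay":0,"az":14},
  ],
)

```text
clock: 16.8
eef_pos: [0.6308, -0.1103, 0.1558]
orientation: [-1.853, 2.534, -0.003]
wrist_force: [1.1, 1.7, 5.4]
gripper_width: 0.0261
```

```bash
python3 r.py
```

```text
16.80 yaw 162.4 [ 0.6308 -0.1103  0.1558] q6 -0.378 F [1.1 1.7 5.4] M [ 0.97  -0.259  0.137] eff6 0.619 w 0.0261
```

servo_tool(
  motion=[
    {"claw":-1,"tx":0,"ty":0,"tz":0,"ax":0,"ay":0,"az":5},
    {"claw":-1,"tx":0,"ty":0,"tz":0,"ax":0,"ay":0,"az":10},
    {"claw":-1,"tx":0,"ty":0,"tz":0,"ax":0,"ay":0,"az":14},
  ],
)

```text
clock: 17.1
eef_pos: [0.6309, -0.1103, 0.1558]
orientation: [-1.53, 2.74, -0.002]
wrist_force: [1.1, 2.3, 5.5]
gripper_width: 0.0263
```

```bash
python3 r.py
```

```text
17.10 yaw 148.4 [ 0.6309 -0.1103  0.1558] q6 -0.623 F [1.1 2.3 5.5] M [ 0.898 -0.383  0.17 ] eff6 0.619 w 0.0263
```

servo_tool(
  motion=[
    {"claw":-1,"tx":0,"ty":0,"tz":0,"ax":0,"ay":0,"az":5},
    {"claw":-1,"tx":0,"ty":0,"tz":0,"ax":0,"ay":0,"az":10},
    {"claw":-1,"tx":0,"ty":0,"tz":0,"ax":0,"ay":0,"az":14},
  ],
)

```text
clock: 17.4
eef_pos: [0.631, -0.1104, 0.1558]
orientation: [-1.185, 2.906, -0.002]
wrist_force: [1.5, 2.6, 4.0]
gripper_width: 0.026
```

```bash
python3 r.py
```

```text
17.40 yaw 134.4 [ 0.631  -0.1104  0.1558] q6 -0.867 F [1.5 2.6 4. ] M [ 0.79  -0.502  0.133] eff6 0.620 w 0.0260
```

servo_tool(
  motion=[
    {"claw":-1,"tx":0,"ty":0,"tz":0,"ax":0,"ay":0,"az":5},
    {"claw":-1,"tx":0,"ty":0,"tz":0,"ax":0,"ay":0,"az":10},
    {"claw":-1,"tx":0,"ty":0,"tz":0,"ax":0,"ay":0,"az":14},
  ],
)

```text
clock: 17.7
eef_pos: [0.6311, -0.1104, 0.1559]
orientation: [-0.822, 3.028, -0.002]
wrist_force: [2.5, 1.3, 5.2]
gripper_width: 0.0262
```

```bash
python3 r.py
```

```text
17.70 yaw 120.4 [ 0.6311 -0.1104  0.1559] q6 -1.111 F [2.5 1.3 5.2] M [ 0.735 -0.631  0.273] eff6 0.484 w 0.0262
```

Torque rose to 0.27 and the joint 6 effort shifted by 0.135, so the ratchet is at its slip torque. Another 5° will make sure it is more than 0.05 rad.

servo_tool(
  motion=[
    {"claw":-1,"tx":0,"ty":0,"tz":0,"ax":0,"ay":0,"az":3},
    {"claw":-1,"tx":0,"ty":0,"tz":0,"ax":0,"ay":0,"az":5},
    {"claw":-1,"tx":0,"ty":0,"tz":0,"ax":0,"ay":0,"az":5},
  ],
)

```text
clock: 18.0
eef_pos: [0.631, -0.1105, 0.1558]
orientation: [-0.693, 3.06, -0.001]
wrist_force: [3.2, 1.9, 5.9]
gripper_width: 0.0259
```

```bash
python3 r.py
```

```text
18.00 yaw 115.5 [ 0.631  -0.1105  0.1558] q6 -1.196 F [3.2 1.9 5.9] M [ 0.77  -0.881  0.008] eff6 -0.403 w 0.0259
```

servo_tool(
  motion=[
    {"claw":-1,"tx":0,"ty":0,"tz":0,"ax":0,"ay":0,"az":5},
  ],
)

```text
clock: 18.1
eef_pos: [0.6311, -0.1105, 0.1558]
orientation: [-0.56, 3.088, -0.001]
wrist_force: [2.9, 2.6, 5.6]
gripper_width: 0.0257
```

```bash
python3 r.py
```

```text
18.10 yaw 110.5 [ 0.6311 -0.1105  0.1558] q6 -1.283 F [2.9 2.6 5.6] M [ 0.858 -0.908  0.269] eff6 1.615 w 0.0257
```

The plateau is confirmed at 0.27 N m; total slip is between about 0.17 and 0.42 rad. I'll release and rise.

servo_tool(
  motion=[
    {"claw":-1,"tx":0,"ty":0,"tz":0,"ax":0,"ay":0,"az":0},
    {"claw":-1,"tx":0,"ty":0,"tz":0,"ax":0,"ay":0,"az":0},
    {"claw":1,"tx":0,"ty":0,"tz":0,"ax":0,"ay":0,"az":0},
    {"claw":1,"tx":0,"ty":0,"tz":0,"ax":0,"ay":0,"az":0},
    {"claw":1,"tx":0,"ty":0,"tz":0,"ax":0,"ay":0,"az":0},
    {"claw":1,"tx":0,"ty":0,"tz":0,"ax":0,"ay":0,"az":0},
    {"claw":1,"tx":0,"ty":0,"tz":0,"ax":0,"ay":0,"az":0},
    {"claw":1,"tx":0,"ty":0,"tz":-4,"ax":0,"ay":0,"az":0},
    {"claw":1,"tx":0,"ty":0,"tz":-8,"ax":0,"ay":0,"az":0},
    {"claw":1,"tx":0,"ty":0,"tz":-12,"ax":0,"ay":0,"az":0},
    {"claw":1,"tx":0,"ty":0,"tz":-12,"ax":0,"ay":0,"az":0},
    {"claw":1,"tx":0,"ty":0,"tz":-12,"ax":0,"ay":0,"az":0},
  ],
)

```text
clock: 19.3
eef_pos: [0.63, -0.1106, 0.2756]
orientation: [-0.559, 3.089, 0.0]
wrist_force: [-0.4, 0.1, -2.2]
gripper_width: 0.0855
```

```bash
python3 - <<'E'
from h import *
c,s=snap('side','s9')
cv2.imwrite('pics/s9c.png',cv2.resize(c['image'][140:250,180:300],(655,600),interpolation=cv2.INTER_CUBIC))
E
python3 r.py
```

```text
19.35 yaw 110.5 [ 0.6295 -0.1105  0.274 ] q6 -1.283 F [-0.4 -0.  -0.3] M [ 0.032  0.026 -0.022] eff6 0.000 w 0.0853
```

View pics/s9c.png

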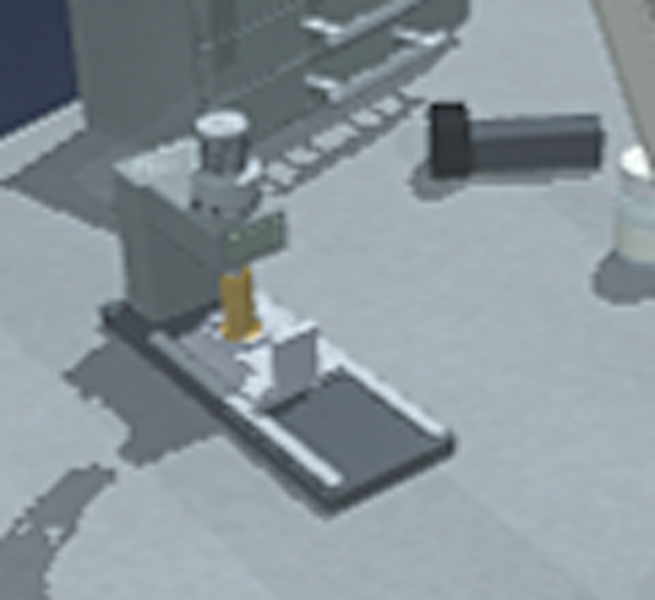

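The barrel stands upright in the nest under the spindle at (238,303). The carriage is home, the bystanders are unmoved and the gripper is clear. I'll hand in.

```bash
python3 -c "
from workcell import *
print(finish_job())"
```

```text
the job is handed in; nothing more can be done
None
```

The job is handed in, and by my checks the barrel is clamped in the gauge. `finish_job()` reports no verdict, so the result itself is unconfirmed.

- **Placing:** I gripped the barrel in the tray and set it flange down in the nest. The tool stopped at the seated height (TCP z 49.5 mm) and a wrist picture showed the flange inside the rim.
- **Carriage:** I pushed the post until it met the rigid stop. A wrist picture then put the post's front corner at (-64.8, -14.0) mm from the spindle axis, against (-65, -15) expected, so the carriage is home.
- **Ratchet:** I turned only the cap, clockwise, about 128° in all. Torque ran at about 0.09 to 0.17 N m while free, then rose to 0.27. One further reading, taken while moving, gave 0.27 again. I then stopped, let go and rose clear.
- **Slip estimate:** the slip was not measured directly. From the turn steps it is about 0.17 to 0.42 rad, within the 0.05 to 0.6 allowed. One reading between the two, taken with the arm at rest, fell to about 0 and was not used.
- **Last checks:** the final side picture shows the barrel upright under the spindle and the carriage in. The lamp and jar look unmoved; the tray and loupe were not in that crop. The wrist force was near zero and the clock stood at 19.4 s.

The clamp force on the barrel was not measured. I viewed 12 pictures, two past the budget of 10.

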